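# Key check of finished control boxes at the inspection bench

### The arm

A 6-joint arm with a two-finger parallel gripper is mounted at the origin on the work surface. World frame = base frame: x ahead of the robot, y to its left, z up, the work surface at z = 0. Lengths are in mm, angles in rad, forces in N, time in s.
With the tool pointing down it reaches from about 425 to 950 mm from the base axis. Payload 14.7 kg.
Tool frame: the origin (TCP) lies at the very end of the fingers, on their centre line; the grasp point (between the pads) lies 19 mm behind it (manip.hold_point_z is the z of the grasp point in the tool frame, in mm); z points along the fingers, y is the line along which they close (so a half turn about z gives the same grasp; the last joint's range is limited). The gripper opens to 85 mm and grips with 20 to 120 N. Pads are 22 mm wide; open, the fingers measure 114 mm over their backs; the gripper's body (76 mm by 85 mm) begins 54 mm behind the grasp point. The pads swing forward as they close: fully open they stand 13 mm farther back than shut.
Start: joints at [1.143, 0.48, 1.596, -0, 1.065, -0.047], TCP at [241.557, 603.442, 231.297] pointing down, gripper open.
Joint ranges: [-2.75, 2.75], [-0.82, 2.05], [0.23, 2.67], [-1.56, 4.7], [0.09, 2.69], [-2.92, 2.92]. Speed limits (rad/s): [1.89, 1.89, 2.39, 3.01, 3.01, 3.01].

### API

Orientations are given as a unit quaternion [x, y, z, w].
In Python, from cell import manip gives the robot as it stands. The module is installed in compiled form; this text tells all that it offers.
- The arm moves only by the tool send_rows, never from a script. Its argument "deltas" is a list of rows, each an object of numbers: "dx", "dy", "dz": the shift along the tool's x, y, z in m; "ax", "ay", "az": the turn, a rotation vector about the tool's x, y, z in degrees; "claw": the opening in per cent of the stroke, from 0 (shut) to 100 (fully open). In form: [{"dx": .., "dy": .., "dz": .., "ax": .., "ay": .., "az": .., "claw": ..}, ...]. A call has 1 to 20 rows; each row shifts and turns the commanded pose from where the row before left it, along the tool's axes as they then stand; what a row does not reach is not made up. A row lasts 1/10 s, in which the tool goes at most 50 mm and 8.59 degrees, less where a joint would pass 70% of its speed; a pose out of reach is approached as far as the arm can. A call with a gripper value outside its range is refused whole. The fingers move at their own pace and stop on an object; the grip force is fixed at half the most. Time passes only in rows, so rows that do not move let the fingers close. It gives the time, the measured TCP pose, the force, the opening and the grip force at its end, in the units of the state.
- manip.read_state(): the state, without advancing time (a new reading comes with each control period).
- manip.grab_frame(name): name is "scene" or "side" or "wrist"; returns a dict with "img" (400x640x3 uint8, red, green, blue), "fx", "fy", "cx", "cy" (pixels), "cam_to_world" (4x4, takes a point from camera to world coordinates). Camera axes: x right, y down, z forward; pixel columns grow to the right and rows downward; lengths in mm; the calibration is good to about 2 mm. A picture is of the moment at which its call begins. There is no depth.
- manip.close_job(): hands the job in; it is judged then, once.
Trained networks look in the newest picture that a camera, given by its name, has taken for a name from the list of things; names that differ only in an ending like _2 or _b are one class to them, and where a whole thing is asked for, a point or a joint stands for the part that bears it (a point fixed in the world has none). Each returns a list of dicts, best first, with "score" (0 to 1); they miss things now and then, are a little off and sometimes report something else, mostly with a low value. They report only what shows in the picture. A call takes as long as a camera call. They do not tell look-alikes from the thing itself.
- manip.boxes_of(camera, target): "at" ([row, column] in pixels, amid what is visible of it).
The state is a dict: "time_s": time; "qpos": joint angles; "dq": joint speeds; "tau": joint torques, N m; "tcp_pos": TCP position; "tcp_rot": TCP orientation; "ft_force": force on the tool from outside, world axes, zero at the start; "moment": the same for the moment, N m; "opening": finger opening in mm; "gripper_force": force on a finger pad.
Only numpy, scipy, OpenCV 4.12 (cv2) and the standard library are available. Lean on these libraries where they do the work, as an engineer would, in place of code of your own. Each camera call takes 0.05 s, during which the arm holds its last target. There are 200 camera calls.

### The job

Check the finished control boxes on the inspection bench with your fingertips: first press down the high end of the rocker until it is fully over, then press the large round key all the way down for a moment and let it come up, then the square key in the same way, and last book the check by pressing the wide push bar on the console all the way down for a moment and letting it come up. Do not press the small round key on the spare box. Only touch what you press: do not pick up, tip or shove the boxes, and leave the other things on the bench where they are.

Things in the scene. Friction and masses are not known exactly. Their poses are not given: they have to be found in the camera images.
- power_box: Loose control box, white case 96 x 66 mm (its x by its y), 45 mm tall, about 0.45 kg. Origin: centre of its underside; z up. On its top it carries the rocker; its x axis points along the rocker, toward the end that stands high while off. That end always points away from the robot, turned up to 0.8 rad either way.
- rocker_pivot (a point): Fixed point on power_box above the rocker's hinge, 61 mm above the bench: where the middle of the rocker's top face lies when the rocker is level. The hinge axis is the box's y axis.
- rocker_high_end (a point): Point on the top face of the grey rocker paddle (60 mm along the box's x, 32 mm wide, 6 mm thick, three thin dark grip lines across the high end), 24 mm from the middle on the end that stands high while off (about 65 mm above the bench then, about 56 mm when on; the face slopes 0.2 rad either way from level). It moves with the rocker.
- rocker (a joint): Rocker angle: 0 to 0.07 at the start (off), 0.4 rad fully over (on, end stop, high end now low). Friction only: it stays where it is left; about 2 N pressed down near the high end moves it. The paddle stays 3 mm or more clear of the case; a flat tip pressed down 18 mm from the pivot brings it fully over when the tip is about 58 mm above the bench.
- round_box: Loose control box, white case 96 x 66 mm (its x by its y), 45 mm tall, about 0.45 kg. Origin: centre of its underside; z up. On its top it carries the large round key.
- round_key_top (a point): Centre of the top face of the large round grey key, 36 mm diameter, 60 mm above the bench when up, standing 12 mm above its black collar. The fingers meet nothing else if they press on it from above. It moves with the key.
- round_key (a joint): Travel of the large round key: 0 up, 0.006 m fully down (end stop). Spring return, 1.5 N to start and 5 N fully down.
- square_box: Loose control box, white case 96 x 66 mm (its x by its y), 45 mm tall, about 0.45 kg. Origin: centre of its underside; z up. On its top it carries the square key.
- square_key_top (a point): Centre of the top face of the square grey key, 34 x 34 mm, 60 mm above the bench when up, standing 12 mm above its black collar. The fingers meet nothing else if they press on it from above. It moves with the key.
- square_key (a joint): Travel of the square key: 0 up, 0.006 m fully down (end stop). Spring return, 1.5 N to start and 5 N fully down.
- spare_box: Loose control box, white case 96 x 66 mm (its x by its y), 45 mm tall, about 0.45 kg. Origin: centre of its underside; z up. On its top it carries the small round key, to be left alone.
- small_key (a joint): Travel of the small round grey key on spare_box (18 mm diameter, top 60 mm above the bench): 0 up, 0.006 m down. Must stay up.
- console: Booking console fixed to the bench behind the row of boxes, painted grey, 110 mm (x) by 170 mm (y), 50 mm tall, with a 34 mm deep display ridge 95 mm tall along its far side (its +x side). Origin: centre of its underside; its -x side faces the robot.
- bar_key_top (a point): Centre of the top face of the console's wide grey push bar, 36 mm (console x) by 90 mm (console y), 67 mm above the bench when up. The display ridge begins 43 mm beyond this point in the console's +x. It moves with the bar.
- bar_key (a joint): Travel of the wide push bar: 0 up, 0.007 m fully down (end stop). Spring return, about 2 N to start and 6 N fully down.
- cleaner_bottle: White bottle, 48 mm diameter, 115 mm tall. Loose bystander, origin at the centre of its underside.
- solder_spool: Metal solder spool standing on its flange, 56 mm diameter, 40 mm tall. Loose bystander, origin at the centre of its underside.
- capacitor: Blue capacitor can standing on end, 20 mm diameter, 32 mm tall, among the control boxes. Loose bystander, origin at the centre of its underside.
- heat_sink: Finned aluminium heat sink, 36 x 30 x 25 mm, among the control boxes. Loose bystander, origin at the centre of its underside.
- screwdriver: Screwdriver with yellow handle, 160 mm long, lying on the near side. Loose bystander, origin near its middle.
- timer: White digital timer, 35 x 62 x 50 mm, on the near side. Loose bystander, origin at the centre of its underside.
- relay: Orange relay, 28 x 18 x 26 mm, among the control boxes. Loose bystander, origin at the centre of its underside.
Not all that is in view belongs to the job. What is shaped like the round_box but purple or yellow is not meant.

How it is judged (in metres and radians):
On the way, in this order (a step that is already met when the one before it is completed fails the run):
1. the fingers have pressed the rocker fully over (at least 0.34 of 0.4 rad) (value of joint rocker above 0.34 rad), for 0.1 s.
2. the fingers press the large round key down (at least 5 of 6 mm) for 0.2 s (value of joint round_key above 0.005 m and contact force between the fingers and round_key above 0.5 N), for 0.2 s.
3. the fingers press the square key down (at least 5 of 6 mm) for 0.2 s, the round key being up again (value of joint square_key above 0.005 m and contact force between the fingers and square_key above 0.5 N and value of joint round_key below 0.0015 m), for 0.2 s.
4. the fingers press the console's push bar down (at least 6 of 7 mm) for 0.2 s, the keys being up again (value of joint bar_key above 0.006 m and contact force between the fingers and bar_key above 0.5 N and value of joint each of round_key, square_key below 0.0015 m), for 0.2 s.
At the end, for the whole second after the job is handed in: The rocker is over (at least 0.34 rad), all keys and the push bar are up again (within 1.5 mm), the boxes stand level (within 0.1 rad), at rest and within 20 mm of where they began, and every bystander is within 20 mm of its start (value of joint rocker above 0.34 rad and value of joint each of round_key, square_key, bar_key, small_key below 0.0015 m and distance of each of power_box, round_box, square_box, spare_box, cleaner_bottle, solder_spool, capacitor, heat_sink, screwdriver, timer, relay from where it was at the start of the episode below 0.02 m and angle between each of power_box, round_box, square_box, spare_box's own z axis and vertical below 0.1 rad and linear speed of each of power_box, round_box, square_box, spare_box below 0.02 m/s); the robot touches nothing.
It fails at once if the small round key on the spare box is pressed (over 2 mm) (value of joint small_key above 0.002 m).
It fails at once if a key or the push bar is pressed (over 3 mm) before the rocker has been switched on (value of joint rocker below 0.3 rad and value of joint any of round_key, square_key, bar_key above 0.003 m).
It fails at once if a control box is lifted (over 10 mm), tipped (over 0.2 rad) or shoved (over 20 mm) (distance of any of power_box, round_box, square_box, spare_box from where it was at the start of the episode above 0.02 m or angle between any of power_box, round_box, square_box, spare_box's own z axis and vertical above 0.2 rad or height (world z) of any of power_box, round_box, square_box, spare_box above 0.01 m).
It fails at once if a bystander is lifted, carried or knocked (moved over 20 mm) (distance of any of cleaner_bottle, solder_spool, capacitor, heat_sink, screwdriver, timer, relay from where it was at the start of the episode above 0.02 m).
It also fails if it takes over 54 s, if anything falls off the work surface, if the arm or the gripper's body presses on something with over 40 N, if the wrist force passes 120 N, or if a joint passes its speed limit or range.

## Working session

There is one attempt and no reset: what is moved stays moved. The work goes in short steps, Python scripts to look and compute and a tool call to move; the robot and the scene stay as the last step left them, time stands still between calls to the robot, and variables do not carry over. Pictures are saved under pics/ and viewed, at most 10 in all, crops included, and the job is handed in when it is done.

Besides the shell and the picture viewer there is one more tool, called after "Emit:" by a JSON object that holds its "name" and its "arguments", one argument or row to a line. send_rows: Moves the arm, as the interface text tells. Its arguments: {"type":"object","properties":{"deltas":{"type":"array","items":{"type":"object","properties":{"dx":{"type":"number"},"dy":{"type":"number"},"dz":{"type":"number"},"ax":{"type":"number"},"ay":{"type":"number"},"az":{"type":"number"},"claw":{"type":"number"}}}}},"required":["deltas"]}

```bash
mkdir -p pics; cat > h.py <<'E'
import numpy as np, cv2
from cell import manip
def ray(f,rc):
    T=np.array(f["cam_to_world"]);d=np.array([(rc[1]-f["cx"])/f["fx"],(rc[0]-f["cy"])/f["fy"],1.])
    return T[:3,3],T[:3,:3]@d
def at_z(f,rc,z):
    o,d=ray(f,rc);return o+d*(z-o[2])/d[2]
def proj(f,p):
    T=np.array(f["cam_to_world"]);c=T[:3,:3].T@(np.array(p)-T[:3,3])
    return [f["cy"]+f["fy"]*c[1]/c[2],f["cx"]+f["fx"]*c[0]/c[2]]
Z=dict(rocker_high_end=65,rocker_pivot=61,round_key_top=60,square_key_top=60,bar_key_top=67,small_key=60)
E
cat > a.py <<'E'
from h import *
print(manip.read_state())
for c in ("scene","side"):
    f=manip.grab_frame(c);cv2.imwrite(f"pics/{c}0.png",f["img"][:,:,::-1])
    print(c,np.round(np.array(f["cam_to_world"])[:3,3]))
    for n,z in Z.items():
        for b in manip.boxes_of(c,n)[:4]: print(n,round(b["score"],2),np.round(b["at"]),np.round(at_z(f,b["at"],z)[:2],1))
E
python3 a.py
```

```text
{'time_s': 0.0, 'qpos': array([ 1.14339018e+00,  4.80801097e-01,  1.59689789e+00,  3.28996963e-06,
        1.06508987e+00, -4.66157406e-02]), 'dq': array([-9.74139452e-04,  1.67190274e-04, -3.46068540e-06,  7.75984239e-04,
        1.57189474e-03,  8.52377056e-04]), 'tau': array([ 1.53035162e-03, -9.50618076e+01, -4.30206084e+01,  4.72935571e-04,
        1.19240431e-02,  2.25412623e-05]), 'tcp_pos': array([241.38917679, 603.06102508, 230.68338622]), 'tcp_rot': array([ 1.89247722e-01,  9.81929194e-01, -5.81039960e-04, -1.41830738e-04]), 'ft_force': array([-0.34542132,  1.10519933,  0.58547369]), 'moment': array([-0.01073172, -0.00728397,  0.03824483]), 'gripper_force': 0.0, 'opening': 85.21092507477435}
scene [1015. -403. 1022.]
rocker_high_end 0.68 [217. 271.] [ 477.2 -114.6]
rocker_pivot 0.67 [224. 273.] [ 493.4 -121.8]
round_key_top 0.7 [181. 340.] [502.6  96.8]
round_key_top 0.7 [164. 285.] [363.3  19.4]
round_key_top 0.6 [206. 393.] [652.  144.7]
square_key_top 0.52 [268. 218.] [ 506.3 -291.5]
square_key_top 0.52 [139. 313.] [341.2 135.4]
square_key_top 0.42 [181. 343.] [509.4 101.2]
bar_key_top 0.7 [253. 336.] [661.1 -58. ]
small_key 0.73 [150. 382.] [498.4 259.9]
side [ 431. -601.  580.]
rocker_high_end 0.96 [234. 296.] [ 467.7 -110.9]
rocker_pivot 0.69 [251. 302.] [ 474.7 -152.9]
round_key_top 0.69 [199. 237.] [361.2  15.2]
round_key_top 0.64 [148. 357.] [653.1 149.9]
round_key_top 0.54 [168. 296.] [497.2 100.3]
square_key_top 0.94 [322. 334.] [ 501.9 -298.9]
bar_key_top 0.86 [202. 383.] [654.3 -57.1]
small_key 0.44 [128. 281.] [479.6 282.9]
```

```bash
python3 - <<'E'
import cv2
a=cv2.imread('pics/scene0.png');cv2.imwrite('pics/scene0c.png',cv2.resize(a[90:330,150:470],(800,600),interpolation=cv2.INTER_CUBIC))
a=cv2.imread('pics/side0.png');cv2.imwrite('pics/side0c.png',cv2.resize(a[90:370,180:500],(686,600),interpolation=cv2.INTER_CUBIC))
E
```

```text
(no output)
```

View pics/scene0c.png

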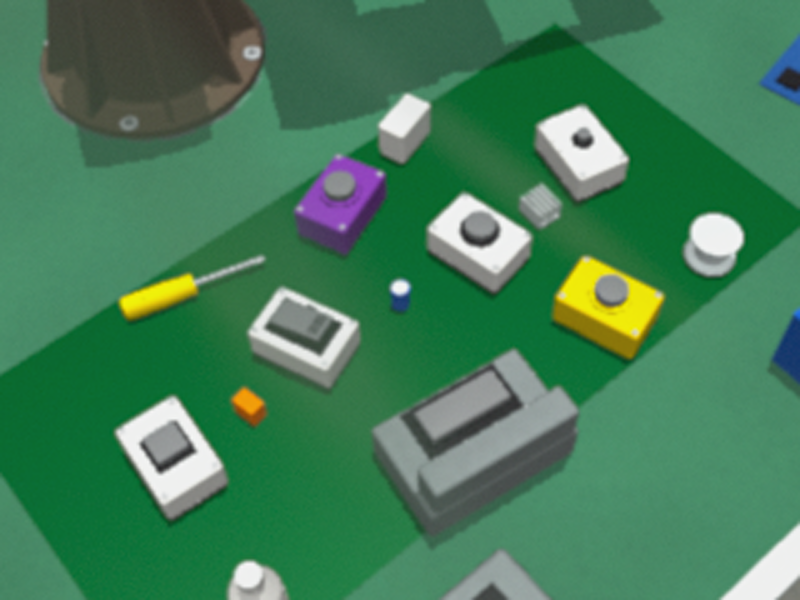

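View pics/side0c.png

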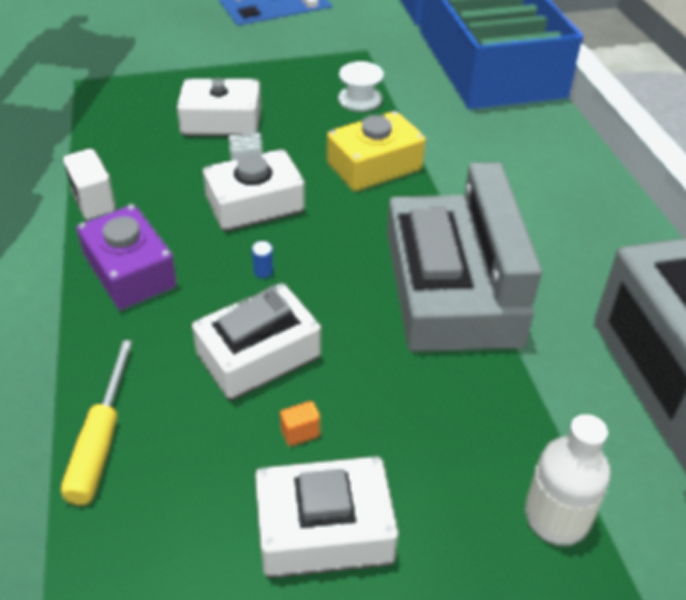

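The candidates for the large round key are scene pixels [181,340] (white case), [164,285] (purple) and [206,393] (yellow). Only the white one fits. The spare's small key is at [146,383], the square key at [268,217], the rocker with its grip lines on the far (+x) end at about [220,275], and the bar at [253,336].

```bash
python3 - <<'E'
from h import *
from scipy.spatial.transform import Rotation as R
S=manip.grab_frame("scene");D=manip.grab_frame("side")
sc=lambda x,y:(90+y*.4,150+x*.4); sd=lambda x,y:(90+y*280/600,180+x*320/686)
# top case corners of power box (z=45)
for n,f,g,ps in (("scene",S,sc,[(283,289),(358,328),(327,374),(250,333)]),("side",D,sd,[(285,285),(320,322),(233,370),(194,328)])):
    c=np.array([at_z(f,g(*p),45)[:2] for p in ps]);print(n,np.round(c),c.mean(0),[np.hypot(*(c[i]-c[i-1])).round() for i in range(4)],[round(np.arctan2(*(c[i]-c[i-1])[::-1]),2) for i in range(4)])
s=manip.read_state();r=R.from_quat(s["tcp_rot"])
print(r.as_matrix().round(3))
print(r.inv().apply(np.array([490,200,230])-s["tcp_pos"]))
E
```

```text
scene [[ 424. -103.]
 [ 513.  -72.]
 [ 535. -129.]
 [ 446. -160.]] [ 479.58735162 -116.15687197] [np.float64(61.0), np.float64(94.0), np.float64(61.0), np.float64(94.0)] [np.float64(1.93), np.float64(0.33), np.float64(-1.2), np.float64(-2.81)]
side [[ 507.  -69.]
 [ 530. -121.]
 [ 448. -161.]
 [ 419. -107.]] [ 476.05846865 -114.67378486] [np.float64(96.0), np.float64(56.0), np.float64(91.0), np.float64(60.0)] [np.float64(0.41), np.float64(-1.15), np.float64(-2.69), np.float64(2.06)]
[[-0.928  0.372  0.   ]
 [ 0.372  0.928  0.   ]
 [ 0.     0.    -1.   ]]
[-380.58944966 -282.21322324    1.31035032]
```

Emit:
{"name": "send_rows", "arguments": {
  "deltas": [
    {"dx": -0.0317,"dy": -0.0235,"claw": 0},
    {"dx": -0.0317,"dy": -0.0235,"claw": 0},
    {"dx": -0.0317,"dy": -0.0235,"claw": 0},
    {"dx": -0.0317,"dy": -0.0235,"claw": 0},
    {"dx": -0.0317,"dy": -0.0235,"claw": 0},
    {"dx": -0.0317,"dy": -0.0235,"claw": 0},
    {"dx": -0.0317,"dy": -0.0235,"claw": 0},
    {"dx": -0.0317,"dy": -0.0235,"claw": 0},
    {"dx": -0.0317,"dy": -0.0235,"claw": 0},
    {"dx": -0.0317,"dy": -0.0235,"claw": 0},
    {"dx": -0.0317,"dy": -0.0235,"claw": 0},
    {"dx": -0.0317,"dy": -0.0235,"claw": 0},
    {"dx": -0.0145,"dy": -0.0362,"claw": 0},
    {"dx": -0.0145,"dy": -0.0362,"claw": 0},
    {"dx": -0.0145,"dy": -0.0362,"claw": 0},
    {"dx": -0.0145,"dy": -0.0362,"claw": 0},
    {"dx": -0.0145,"dy": -0.0362,"claw": 0},
    {"dx": -0.0145,"dy": -0.0362,"claw": 0},
    {"dx": -0.0145,"dy": -0.0362,"claw": 0},
    {"dx": -0.0145,"dy": -0.0362,"claw": 0}
  ]
}}

```text
invalid input
```

Emit:
{"name": "send_rows", "arguments": {
  "deltas": [
    {"az": -7.25,"claw": 0},
    {"az": -7.25,"claw": 0},
    {"az": -7.25,"claw": 0},
    {"az": -7.25,"claw": 0},
    {"az": -7.25,"claw": 0},
    {"az": -7.25,"claw": 0},
    {"claw": 0},
    {"claw": 0}
  ]
}}

```text
invalid input
```

```bash
cat > b.py <<'E'
import sys
from h import *
from scipy.spatial.transform import Rotation as R
s=manip.read_state();f=manip.grab_frame("wrist")
cv2.imwrite(f"pics/{sys.argv[1]}.png",f["img"][:,:,::-1])
print(s["time_s"],s["tcp_pos"].round(1),s["opening"],s["ft_force"].round(1));print(R.from_quat(s["tcp_rot"]).as_matrix().round(3),np.array(f["cam_to_world"]).round(2))
for n,z in Z.items():
    for b in manip.boxes_of("wrist",n)[:3]: print(n,round(b["score"],2),np.round(b["at"]),np.round(at_z(f,b["at"],z)[:2],1))
print("tcp px",proj(f,s["tcp_pos"]))
E
python3 b.py w1
```

```text
0.8 [241.6 603.4 231.3] 85.66945623126777 [-0.1  0.4  0.6]
[[-0.928  0.372  0.   ]
 [ 0.372  0.928  0.   ]
 [ 0.     0.    -1.   ]] [[ 3.7000e-01  9.0000e-01  2.4000e-01  1.7994e+02]
 [ 9.3000e-01 -3.6000e-01 -1.0000e-01  6.2680e+02]
 [-0.0000e+00  2.6000e-01 -9.7000e-01  3.7358e+02]
 [ 0.0000e+00  0.0000e+00  0.0000e+00  1.0000e+00]]
tcp px [np.float64(254.52154442965974), np.float64(329.15645188801693)]
```

View pics/w1.png

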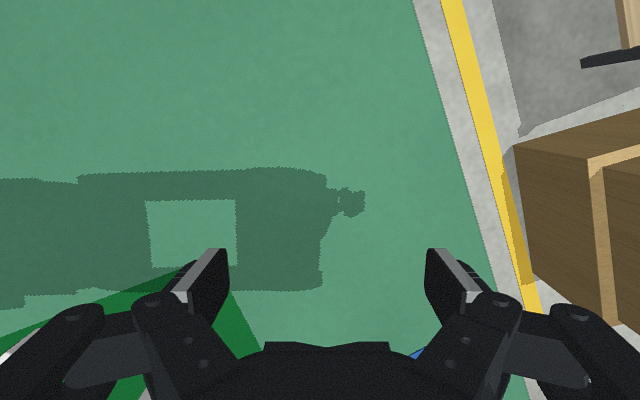

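The wrist view shows the empty bench and the open fingers. The move was refused, so I'm resending it with every field filled in.

Emit:
{"name": "send_rows", "arguments": {
  "deltas": [
    {"dx": -0.0317,"dy": -0.0235,"dz": 0,"ax": 0,"ay": 0,"az": 0,"claw": 0},
    {"dx": -0.0317,"dy": -0.0235,"dz": 0,"ax": 0,"ay": 0,"az": 0,"claw": 0},
    {"dx": -0.0317,"dy": -0.0235,"dz": 0,"ax": 0,"ay": 0,"az": 0,"claw": 0},
    {"dx": -0.0317,"dy": -0.0235,"dz": 0,"ax": 0,"ay": 0,"az": 0,"claw": 0},
    {"dx": -0.0317,"dy": -0.0235,"dz": 0,"ax": 0,"ay": 0,"az": 0,"claw": 0},
    {"dx": -0.0317,"dy": -0.0235,"dz": 0,"ax": 0,"ay": 0,"az": 0,"claw": 0},
    {"dx": -0.0317,"dy": -0.0235,"dz": 0,"ax": 0,"ay": 0,"az": 0,"claw": 0},
    {"dx": -0.0317,"dy": -0.0235,"dz": 0,"ax": 0,"ay": 0,"az": 0,"claw": 0},
    {"dx": -0.0317,"dy": -0.0235,"dz": 0,"ax": 0,"ay": 0,"az": 0,"claw": 0},
    {"dx": -0.0317,"dy": -0.0235,"dz": 0,"ax": 0,"ay": 0,"az": 0,"claw": 0},
    {"dx": -0.0317,"dy": -0.0235,"dz": 0,"ax": 0,"ay": 0,"az": 0,"claw": 0},
    {"dx": -0.0317,"dy": -0.0235,"dz": 0,"ax": 0,"ay": 0,"az": 0,"claw": 0},
    {"dx": -0.0145,"dy": -0.0362,"dz": 0,"ax": 0,"ay": 0,"az": 0,"claw": 0},
    {"dx": -0.0145,"dy": -0.0362,"dz": 0,"ax": 0,"ay": 0,"az": 0,"claw": 0},
    {"dx": -0.0145,"dy": -0.0362,"dz": 0,"ax": 0,"ay": 0,"az": 0,"claw": 0},
    {"dx": -0.0145,"dy": -0.0362,"dz": 0,"ax": 0,"ay": 0,"az": 0,"claw": 0},
    {"dx": -0.0145,"dy": -0.0362,"dz": 0,"ax": 0,"ay": 0,"az": 0,"claw": 0},
    {"dx": -0.0145,"dy": -0.0362,"dz": 0,"ax": 0,"ay": 0,"az": 0,"claw": 0},
    {"dx": -0.0145,"dy": -0.0362,"dz": 0,"ax": 0,"ay": 0,"az": 0,"claw": 0},
    {"dx": -0.0145,"dy": -0.0362,"dz": 0,"ax": 0,"ay": 0,"az": 0,"claw": 0}
  ]
}}

```text
time_s: 3.15
tcp_pos: [489.8, -113.4, 231.5]
tcp_rot: [0.189, 0.982, -0.0, 0.0]
ft_force: [0.6, 0.2, -0.4]
opening: 0.1
gripper_force: 0.0
```

Emit:
{"name": "send_rows", "arguments": {
  "deltas": [
    {"dx": 0,"dy": 0,"dz": 0.01,"ax": 0,"ay": 0,"az": -7.25,"claw": 0},
    {"dx": 0,"dy": 0,"dz": 0.01,"ax": 0,"ay": 0,"az": -7.25,"claw": 0},
    {"dx": 0,"dy": 0,"dz": 0.01,"ax": 0,"ay": 0,"az": -7.25,"claw": 0},
    {"dx": 0,"dy": 0,"dz": 0.01,"ax": 0,"ay": 0,"az": -7.25,"claw": 0},
    {"dx": 0,"dy": 0,"dz": 0.01,"ax": 0,"ay": 0,"az": -7.25,"claw": 0},
    {"dx": 0,"dy": 0,"dz": 0.01,"ax": 0,"ay": 0,"az": -7.25,"claw": 0},
    {"dx": 0,"dy": 0,"dz": 0,"ax": 0,"ay": 0,"az": 0,"claw": 0},
    {"dx": 0,"dy": 0,"dz": 0,"ax": 0,"ay": 0,"az": 0,"claw": 0}
  ]
}}

```text
time_s: 3.95
tcp_pos: [490.0, -111.7, 171.5]
tcp_rot: [-0.186, 0.983, 0.0, -0.0]
ft_force: [0.1, -0.2, 0.5]
opening: 0.2
gripper_force: 0.0
```

```bash
python3 b.py w2
```

```text
3.95 [ 490.  -111.7  171.5] 0.20468282033836335 [ 0.1 -0.2  0.5]
[[-0.931 -0.366 -0.   ]
 [-0.366  0.931  0.   ]
 [ 0.     0.    -1.   ]] [[-3.7000e-01  9.0000e-01  2.4000e-01  4.2825e+02]
 [ 9.3000e-01  3.5000e-01  1.0000e-01 -1.3711e+02]
 [-0.0000e+00  2.6000e-01 -9.7000e-01  3.1376e+02]
 [ 0.0000e+00  0.0000e+00  0.0000e+00  1.0000e+00]]
rocker_high_end 0.68 [173. 333.] [ 469.7 -115.6]
rocker_high_end 0.57 [118. 125.] [ 487.7 -273.7]
rocker_pivot 0.68 [168. 333.] [ 467.1 -116.4]
round_key_top 0.82 [ 98. 556.] [357.9  18.6]
round_key_top 0.7 [291. 551.] [498.1 100. ]
square_key_top 0.88 [119. 102.] [ 496.4 -292.2]
square_key_top 0.18 [154. 231.] [ 486.  -194.2]
bar_key_top 0.62 [288. 550.] [494.2  91.5]
tcp px [np.float64(256.4693766086291), np.float64(328.6180321095472)]
```

View pics/w2.png

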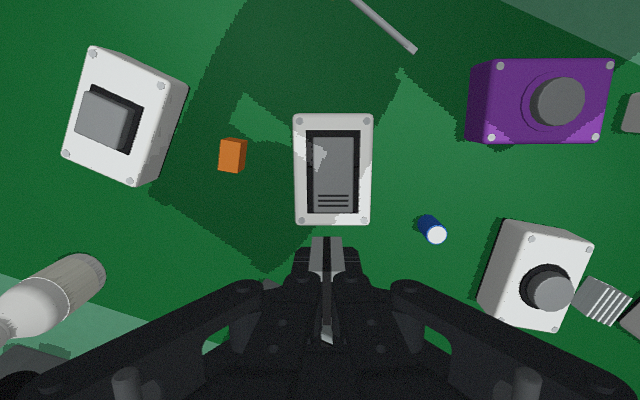

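The view shows the power box square to the tool, its paddle at cols 313-355, rows 135-212, and grip lines at about [200,333]. The white round key is at about [294,554] and the square key face at [119,106].

```bash
python3 - <<'E'
from h import *
f=manip.grab_frame("wrist")
c=np.array([at_z(f,p,45)[:2] for p in [(114,293),(114,373),(225,372),(225,294)]]);print(c.round(),c.mean(0),np.arctan2(*(c[2]-c[1])[::-1]))
for n,p,z in(("grip",(200,333),65),("end",(212,333),66.),("low",(135,333),55),("round",(294,554),60),("sq",(119,105),60)):print(n,at_z(f,p,z).round(1))
y=.375;u=np.array([np.cos(y),np.sin(y)])
for o in (c.mean(0),np.array([477,-115.5])):
  t=o+22*u;print(t, np.array([[-.931,-.366],[-.366,.931]]).T@(t-[490,-111.7]))
E
```

```text
[[ 441. -161.]
 [ 418. -102.]
 [ 503.  -65.]
 [ 529. -128.]] [ 472.64086066 -113.96821702] 0.40593920787130783
grip [ 490.1 -107.3   65. ]
end [ 499.  -103.7   66. ]
low [ 443.9 -125.8   55. ]
round [499.  104.2  60. ]
sq [ 496.1 -290.3   60. ]
[ 493.11202835 -105.91022138] [-5.01635736  4.25128152]
[ 497.47116768 -107.44200436] [-8.51408352  1.22974657]
```

Emit:
{"name": "send_rows", "arguments": {
  "deltas": [
    {"dx": -0.006,"dy": 0.003,"dz": 0.025,"ax": 0,"ay": 0,"az": 0,"claw": 0},
    {"dx": 0,"dy": 0,"dz": 0.03,"ax": 0,"ay": 0,"az": 0,"claw": 0},
    {"dx": 0,"dy": 0,"dz": 0.03,"ax": 0,"ay": 0,"az": 0,"claw": 0},
    {"dx": 0,"dy": 0,"dz": 0.015,"ax": 0,"ay": 0,"az": 0,"claw": 0},
    {"dx": 0,"dy": 0,"dz": 0.004,"ax": 0,"ay": 0,"az": 0,"claw": 0},
    {"dx": 0,"dy": 0,"dz": 0.003,"ax": 0,"ay": 0,"az": 0,"claw": 0},
    {"dx": 0,"dy": 0,"dz": 0.003,"ax": 0,"ay": 0,"az": 0,"claw": 0},
    {"dx": 0,"dy": 0,"dz": 0.0025,"ax": 0,"ay": 0,"az": 0,"claw": 0},
    {"dx": 0,"dy": 0,"dz": 0,"ax": 0,"ay": 0,"az": 0,"claw": 0},
    {"dx": 0,"dy": 0,"dz": 0,"ax": 0,"ay": 0,"az": 0,"claw": 0}
  ]
}}

```text
time_s: 5.35
tcp_pos: [495.1, -106.9, 59.3]
tcp_rot: [-0.188, 0.982, -0.0, 0.001]
ft_force: [3.3, 0.6, 2.8]
opening: 0.1
gripper_force: 1.7
```

Down 1.5 mm at a time until the end stop shows in the force.

Emit:
{"name": "send_rows", "arguments": {
  "deltas": [
    {"dx": 0,"dy": 0,"dz": 0.0015,"ax": 0,"ay": 0,"az": 0,"claw": 0},
    {"dx": 0,"dy": 0,"dz": 0,"ax": 0,"ay": 0,"az": 0,"claw": 0}
  ]
}}

```text
time_s: 5.55
tcp_pos: [495.3, -106.9, 57.7]
tcp_rot: [-0.188, 0.982, -0.0, 0.001]
ft_force: [3.8, 1.7, 9.3]
opening: 0.1
gripper_force: 5.0
```

Emit:
{"name": "send_rows", "arguments": {
  "deltas": [
    {"dx": 0,"dy": 0,"dz": 0.0015,"ax": 0,"ay": 0,"az": 0,"claw": 0},
    {"dx": 0,"dy": 0,"dz": 0,"ax": 0,"ay": 0,"az": 0,"claw": 0}
  ]
}}

```text
time_s: 5.75
tcp_pos: [495.5, -106.9, 57.1]
tcp_rot: [-0.188, 0.982, -0.001, 0.001]
ft_force: [-1.3, 3.2, 32.0]
opening: -0.1
gripper_force: 15.8
```

The end stop is reached at 32 N. Next I lift and go over the round key.

Emit:
{"name": "send_rows", "arguments": {
  "deltas": [
    {"dx": 0,"dy": 0,"dz": -0.015,"ax": 0,"ay": 0,"az": 0,"claw": 0},
    {"dx": 0,"dy": 0,"dz": -0.03,"ax": 0,"ay": 0,"az": 0,"claw": 0},
    {"dx": 0,"dy": 0,"dz": -0.03,"ax": 0,"ay": 0,"az": 0,"claw": 0},
    {"dx": -0.016,"dy": 0.038,"dz": -0.01,"ax": 0,"ay": 0,"az": 0,"claw": 0},
    {"dx": -0.016,"dy": 0.038,"dz": 0,"ax": 0,"ay": 0,"az": 0,"claw": 0},
    {"dx": -0.016,"dy": 0.038,"dz": 0,"ax": 0,"ay": 0,"az": 0,"claw": 0},
    {"dx": -0.016,"dy": 0.038,"dz": 0,"ax": 0,"ay": 0,"az": 0,"claw": 0},
    {"dx": -0.016,"dy": 0.038,"dz": 0,"ax": 0,"ay": 0,"az": 0,"claw": 0},
    {"dx": 0,"dy": 0,"dz": 0,"ax": 0,"ay": 0,"az": 0,"claw": 0},
    {"dx": 0,"dy": 0,"dz": 0,"ax": 0,"ay": 0,"az": 0,"claw": 0}
  ]
}}

```text
time_s: 6.75
tcp_pos: [497.9, 100.1, 140.5]
tcp_rot: [-0.189, 0.982, -0.0, -0.001]
ft_force: [-0.5, 0.0, -0.4]
opening: 0.2
gripper_force: 0.0
```

```bash
python3 b.py w3
```

```text
6.75 [497.9 100.1 140.5] 0.18634153485898058 [-0.5  0.  -0.4]
[[-0.928 -0.372 -0.001]
 [-0.372  0.928 -0.   ]
 [ 0.001  0.    -1.   ]] [[-3.7000e-01  9.0000e-01  2.4000e-01  4.3646e+02]
 [ 9.3000e-01  3.6000e-01  1.0000e-01  7.4330e+01]
 [-0.0000e+00  2.6000e-01 -9.7000e-01  2.8288e+02]
 [ 0.0000e+00  0.0000e+00  0.0000e+00  1.0000e+00]]
rocker_high_end 0.83 [53. 30.] [ 472.3 -107.8]
rocker_high_end 0.61 [236. 425.] [490.1 171.3]
rocker_pivot 0.89 [63. 70.] [469.7 -86.7]
rocker_pivot 0.55 [315.  60.] [656.  -61.1]
round_key_top 0.75 [208. 333.] [496.5 103.4]
round_key_top 0.39 [237. 427.] [491.6 175. ]
bar_key_top 0.91 [310.  62.] [645.  -56.7]
small_key 0.71 [270. 558.] [478.6 278. ]
tcp px [np.float64(256.4556386979319), np.float64(328.5994534295661)]
```

View pics/w3.png

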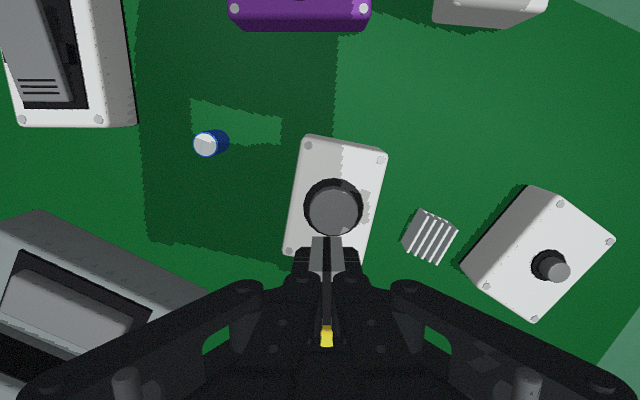

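```bash
python3 - <<'E'
from h import *
f=manip.grab_frame("side")
cv2.imwrite('pics/s3.png',cv2.resize(f["img"][140:300,250:390,::-1],(525,600),interpolation=cv2.INTER_CUBIC))
E
```

```text
(no output)
```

View pics/s3.png

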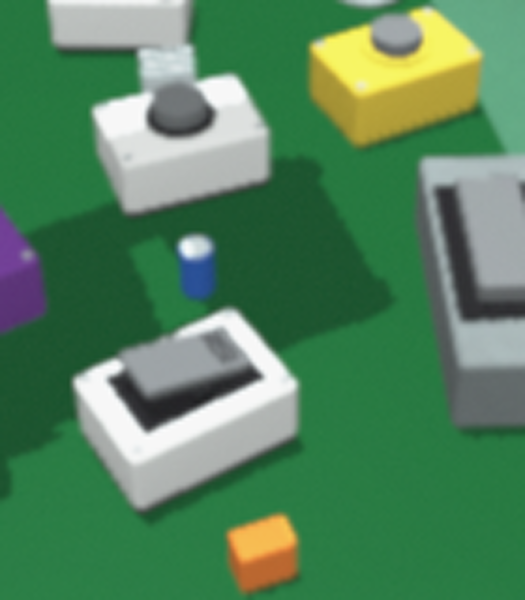

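The wrist view shows the white round key at [208,333] under the tool. The side view shows the rocker's gripped end now low, so it is over. The box matches the description (white case, 36 mm key).

Emit:
{"name": "send_rows", "arguments": {
  "deltas": [
    {"dx": 0,"dy": 0.002,"dz": 0.03,"ax": 0,"ay": 0,"az": 0,"claw": 0},
    {"dx": 0,"dy": 0,"dz": 0.03,"ax": 0,"ay": 0,"az": 0,"claw": 0},
    {"dx": 0,"dy": 0,"dz": 0.016,"ax": 0,"ay": 0,"az": 0,"claw": 0},
    {"dx": 0,"dy": 0,"dz": 0.004,"ax": 0,"ay": 0,"az": 0,"claw": 0},
    {"dx": 0,"dy": 0,"dz": 0.003,"ax": 0,"ay": 0,"az": 0,"claw": 0},
    {"dx": 0,"dy": 0,"dz": 0.003,"ax": 0,"ay": 0,"az": 0,"claw": 0},
    {"dx": 0,"dy": 0,"dz": 0.001,"ax": 0,"ay": 0,"az": 0,"claw": 0},
    {"dx": 0,"dy": 0,"dz": 0,"ax": 0,"ay": 0,"az": 0,"claw": 0},
    {"dx": 0,"dy": 0,"dz": 0,"ax": 0,"ay": 0,"az": 0,"claw": 0},
    {"dx": 0,"dy": 0,"dz": 0,"ax": 0,"ay": 0,"az": 0,"claw": 0}
  ]
}}

```text
time_s: 8.15
tcp_pos: [498.1, 101.2, 54.2]
tcp_rot: [-0.188, 0.982, -0.0, 0.0]
ft_force: [-1.1, -3.2, 4.7]
opening: -0.0
gripper_force: 2.4
```

Emit:
{"name": "send_rows", "arguments": {
  "deltas": [
    {"dx": 0,"dy": 0,"dz": 0.0015,"ax": 0,"ay": 0,"az": 0,"claw": 0},
    {"dx": 0,"dy": 0,"dz": 0,"ax": 0,"ay": 0,"az": 0,"claw": 0},
    {"dx": 0,"dy": 0,"dz": 0,"ax": 0,"ay": 0,"az": 0,"claw": 0},
    {"dx": 0,"dy": 0,"dz": 0,"ax": 0,"ay": 0,"az": 0,"claw": 0}
  ]
}}

```text
time_s: 8.55
tcp_pos: [498.2, 101.3, 53.5]
tcp_rot: [-0.188, 0.982, -0.0, 0.001]
ft_force: [-7.6, -3.1, 32.2]
opening: 0.3
gripper_force: 16.1
```

The round key bottomed at 32 N and was held. Next is the square key.

Emit:
{"name": "send_rows", "arguments": {
  "deltas": [
    {"dx": 0,"dy": 0,"dz": -0.015,"ax": 0,"ay": 0,"az": 0,"claw": 0},
    {"dx": 0,"dy": 0,"dz": -0.035,"ax": 0,"ay": 0,"az": 0,"claw": 0},
    {"dx": 0,"dy": 0,"dz": -0.037,"ax": 0,"ay": 0,"az": 0,"claw": 0},
    {"dx": 0.0146,"dy": -0.0365,"dz": 0,"ax": 0,"ay": 0,"az": 0,"claw": 0},
    {"dx": 0.0146,"dy": -0.0365,"dz": 0,"ax": 0,"ay": 0,"az": 0,"claw": 0},
    {"dx": 0.0146,"dy": -0.0365,"dz": 0,"ax": 0,"ay": 0,"az": 0,"claw": 0},
    {"dx": 0.0146,"dy": -0.0365,"dz": 0,"ax": 0,"ay": 0,"az": 0,"claw": 0},
    {"dx": 0.0146,"dy": -0.0365,"dz": 0,"ax": 0,"ay": 0,"az": 0,"claw": 0},
    {"dx": 0.0146,"dy": -0.0365,"dz": 0,"ax": 0,"ay": 0,"az": 0,"claw": 0},
    {"dx": 0.0146,"dy": -0.0365,"dz": 0,"ax": 0,"ay": 0,"az": 0,"claw": 0},
    {"dx": 0.0146,"dy": -0.0365,"dz": 0,"ax": 0,"ay": 0,"az": 0,"claw": 0},
    {"dx": 0.0146,"dy": -0.0365,"dz": 0,"ax": 0,"ay": 0,"az": 0,"claw": 0},
    {"dx": 0.0146,"dy": -0.0365,"dz": 0,"ax": 0,"ay": 0,"az": 0,"claw": 0},
    {"dx": 0,"dy": 0,"dz": 0,"ax": 0,"ay": 0,"az": 0,"claw": 0},
    {"dx": 0,"dy": 0,"dz": 0,"ax": 0,"ay": 0,"az": 0,"claw": 0}
  ]
}}

```text
time_s: 10.05
tcp_pos: [496.9, -292.6, 139.1]
tcp_rot: [-0.187, 0.982, 0.0, 0.0]
ft_force: [-0.2, 0.8, -0.5]
opening: -0.1
gripper_force: 0.0
```

```bash
python3 b.py w4
```

```text
10.05 [ 496.9 -292.6  139.1] -0.09561826241025664 [-0.2  0.8 -0.5]
[[-0.93  -0.368  0.   ]
 [-0.368  0.93   0.   ]
 [-0.     0.    -1.   ]] [[-3.7000e-01  9.0000e-01  2.4000e-01  4.3515e+02]
 [ 9.3000e-01  3.6000e-01  1.0000e-01 -3.1810e+02]
 [-0.0000e+00  2.6000e-01 -9.7000e-01  2.8135e+02]
 [ 0.0000e+00  0.0000e+00  0.0000e+00  1.0000e+00]]
rocker_high_end 0.87 [258. 562.] [ 468.5 -122.2]
rocker_pivot 0.73 [203. 326.] [ 493.8 -295.5]
rocker_pivot 0.57 [242. 538.] [ 464.8 -141.8]
square_key_top 0.95 [205. 323.] [ 495.9 -296.9]
small_key 0.34 [340. 224.] [ 628.4 -329.1]
tcp px [np.float64(256.45345640443696), np.float64(328.60448024347335)]
```

View pics/w4.png

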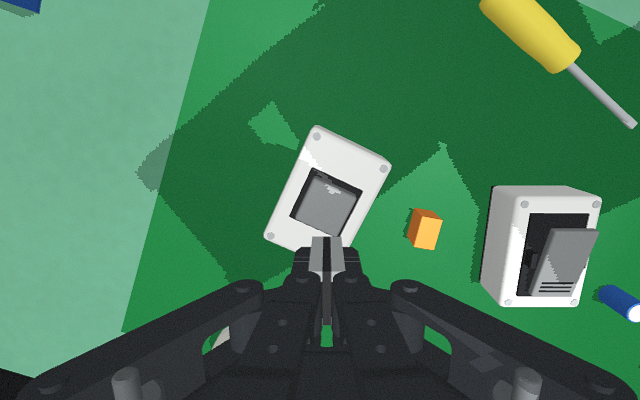

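The square key face is centred at about [205,327], within 3 mm of below the tool.

Emit:
{"name": "send_rows", "arguments": {
  "deltas": [
    {"dx": 0.0015,"dy": -0.0015,"dz": 0.03,"ax": 0,"ay": 0,"az": 0,"claw": 0},
    {"dx": 0,"dy": 0,"dz": 0.03,"ax": 0,"ay": 0,"az": 0,"claw": 0},
    {"dx": 0,"dy": 0,"dz": 0.015,"ax": 0,"ay": 0,"az": 0,"claw": 0},
    {"dx": 0,"dy": 0,"dz": 0.004,"ax": 0,"ay": 0,"az": 0,"claw": 0},
    {"dx": 0,"dy": 0,"dz": 0.003,"ax": 0,"ay": 0,"az": 0,"claw": 0},
    {"dx": 0,"dy": 0,"dz": 0.003,"ax": 0,"ay": 0,"az": 0,"claw": 0},
    {"dx": 0,"dy": 0,"dz": 0.0015,"ax": 0,"ay": 0,"az": 0,"claw": 0},
    {"dx": 0,"dy": 0,"dz": 0,"ax": 0,"ay": 0,"az": 0,"claw": 0},
    {"dx": 0,"dy": 0,"dz": 0,"ax": 0,"ay": 0,"az": 0,"claw": 0},
    {"dx": 0,"dy": 0,"dz": 0,"ax": 0,"ay": 0,"az": 0,"claw": 0}
  ]
}}

```text
time_s: 11.4
tcp_pos: [496.6, -293.8, 54.0]
tcp_rot: [-0.188, 0.982, -0.0, 0.0]
ft_force: [-2.4, 5.0, 10.8]
opening: 0.3
gripper_force: 5.3
```

Emit:
{"name": "send_rows", "arguments": {
  "deltas": [
    {"dx": 0,"dy": 0,"dz": 0.001,"ax": 0,"ay": 0,"az": 0,"claw": 0},
    {"dx": 0,"dy": 0,"dz": 0,"ax": 0,"ay": 0,"az": 0,"claw": 0},
    {"dx": 0,"dy": 0,"dz": 0,"ax": 0,"ay": 0,"az": 0,"claw": 0},
    {"dx": 0,"dy": 0,"dz": 0,"ax": 0,"ay": 0,"az": 0,"claw": 0}
  ]
}}

```text
time_s: 11.8
tcp_pos: [496.6, -293.9, 53.7]
tcp_rot: [-0.188, 0.982, -0.0, 0.001]
ft_force: [-6.6, 7.0, 25.0]
opening: 0.2
gripper_force: 12.7
```

Emit:
{"name": "send_rows", "arguments": {
  "deltas": [
    {"dx": 0,"dy": 0,"dz": -0.015,"ax": 0,"ay": 0,"az": 0,"claw": 0},
    {"dx": 0,"dy": 0,"dz": -0.04,"ax": 0,"ay": 0,"az": 0,"claw": 0},
    {"dx": 0,"dy": 0,"dz": -0.045,"ax": 0,"ay": 0,"az": 0,"claw": 0},
    {"dx": -0.029,"dy": 0.0203,"dz": 0,"ax": 0,"ay": 0,"az": 0,"claw": 0},
    {"dx": -0.029,"dy": 0.0203,"dz": 0,"ax": 0,"ay": 0,"az": 0,"claw": 0},
    {"dx": -0.029,"dy": 0.0203,"dz": 0,"ax": 0,"ay": 0,"az": 0,"claw": 0},
    {"dx": -0.029,"dy": 0.0203,"dz": 0,"ax": 0,"ay": 0,"az": 0,"claw": 0},
    {"dx": -0.029,"dy": 0.0203,"dz": 0,"ax": 0,"ay": 0,"az": 0,"claw": 0},
    {"dx": -0.029,"dy": 0.0203,"dz": 0,"ax": 0,"ay": 0,"az": 0,"claw": 0},
    {"dx": -0.029,"dy": 0.0203,"dz": 0,"ax": 0,"ay": 0,"az": 0,"claw": 0},
    {"dx": -0.029,"dy": 0.0203,"dz": 0,"ax": 0,"ay": 0,"az": 0,"claw": 0},
    {"dx": 0,"dy": 0,"dz": 0,"ax": 0,"ay": 0,"az": 0,"claw": 0},
    {"dx": 0,"dy": 0,"dz": 0,"ax": 0,"ay": 0,"az": 0,"claw": 0}
  ]
}}

```text
time_s: 13.1
tcp_pos: [652.2, -56.5, 152.2]
tcp_rot: [-0.189, 0.982, -0.0, 0.0]
ft_force: [-0.1, -0.2, 0.3]
opening: 0.2
gripper_force: 0.0
```

```bash
python3 b.py w5
```

```text
13.1 [652.2 -56.5 152.2] 0.19962884401099884 [-0.1 -0.2  0.3]
[[-0.929 -0.371  0.001]
 [-0.371  0.929 -0.   ]
 [-0.001 -0.001 -1.   ]] [[-3.7000e-01  9.0000e-01  2.4000e-01  5.9042e+02]
 [ 9.3000e-01  3.6000e-01  1.0000e-01 -8.2200e+01]
 [-0.0000e+00  2.6000e-01 -9.7000e-01  2.9445e+02]
 [ 0.0000e+00  0.0000e+00  0.0000e+00  1.0000e+00]]
rocker_pivot 0.72 [  4. 341.] [526.7 -97.7]
round_key_top 0.96 [ 90. 617.] [504.6  96.2]
round_key_top 0.61 [293. 566.] [651. 149.]
square_key_top 0.31 [ 89. 621.] [503.6  98.4]
bar_key_top 0.95 [202. 328.] [649.8 -57.6]
tcp px [np.float64(256.4573553449176), np.float64(328.6215391076527)]
```

View pics/w5.png

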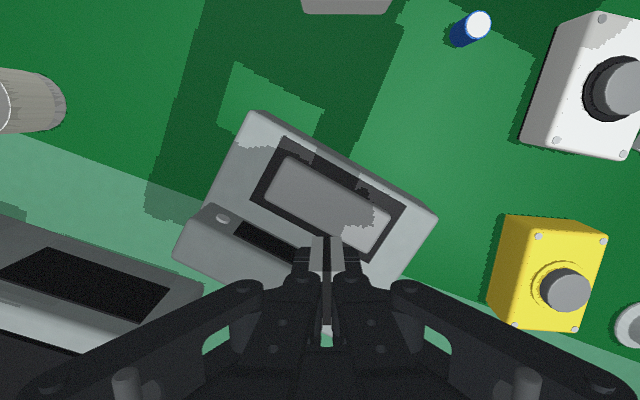

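The bar is centred at about [204,327], directly below the tool and clear of the ridge.

Emit:
{"name": "send_rows", "arguments": {
  "deltas": [
    {"dx": 0,"dy": 0,"dz": 0.04,"ax": 0,"ay": 0,"az": 0,"claw": 0},
    {"dx": 0,"dy": 0,"dz": 0.03,"ax": 0,"ay": 0,"az": 0,"claw": 0},
    {"dx": 0,"dy": 0,"dz": 0.012,"ax": 0,"ay": 0,"az": 0,"claw": 0},
    {"dx": 0,"dy": 0,"dz": 0.004,"ax": 0,"ay": 0,"az": 0,"claw": 0},
    {"dx": 0,"dy": 0,"dz": 0.003,"ax": 0,"ay": 0,"az": 0,"claw": 0},
    {"dx": 0,"dy": 0,"dz": 0.003,"ax": 0,"ay": 0,"az": 0,"claw": 0},
    {"dx": 0,"dy": 0,"dz": 0.001,"ax": 0,"ay": 0,"az": 0,"claw": 0},
    {"dx": 0,"dy": 0,"dz": 0,"ax": 0,"ay": 0,"az": 0,"claw": 0},
    {"dx": 0,"dy": 0,"dz": 0,"ax": 0,"ay": 0,"az": 0,"claw": 0},
    {"dx": 0,"dy": 0,"dz": 0,"ax": 0,"ay": 0,"az": 0,"claw": 0}
  ]
}}

```text
time_s: 14.45
tcp_pos: [652.4, -57.3, 60.1]
tcp_rot: [-0.188, 0.982, -0.0, 0.001]
ft_force: [-3.3, -0.8, 6.1]
opening: 0.0
gripper_force: 3.3
```

Emit:
{"name": "send_rows", "arguments": {
  "deltas": [
    {"dx": 0,"dy": 0,"dz": 0.001,"ax": 0,"ay": 0,"az": 0,"claw": 0},
    {"dx": 0,"dy": 0,"dz": 0,"ax": 0,"ay": 0,"az": 0,"claw": 0},
    {"dx": 0,"dy": 0,"dz": 0,"ax": 0,"ay": 0,"az": 0,"claw": 0},
    {"dx": 0,"dy": 0,"dz": 0,"ax": 0,"ay": 0,"az": 0,"claw": 0}
  ]
}}

```text
time_s: 14.85
tcp_pos: [652.5, -57.4, 59.9]
tcp_rot: [-0.188, 0.982, -0.0, 0.001]
ft_force: [-7.1, 0.4, 18.5]
opening: 0.2
gripper_force: 9.5
```

The bar bottomed at 18 N and was held. Now I lift clear.

Emit:
{"name": "send_rows", "arguments": {
  "deltas": [
    {"dx": 0,"dy": 0,"dz": -0.015,"ax": 0,"ay": 0,"az": 0,"claw": 0},
    {"dx": 0,"dy": 0,"dz": -0.04,"ax": 0,"ay": 0,"az": 0,"claw": 0},
    {"dx": 0,"dy": 0,"dz": -0.045,"ax": 0,"ay": 0,"az": 0,"claw": 0},
    {"dx": 0,"dy": 0,"dz": -0.045,"ax": 0,"ay": 0,"az": 0,"claw": 0},
    {"dx": 0,"dy": 0,"dz": 0,"ax": 0,"ay": 0,"az": 0,"claw": 0},
    {"dx": 0,"dy": 0,"dz": 0,"ax": 0,"ay": 0,"az": 0,"claw": 0},
    {"dx": 0,"dy": 0,"dz": 0,"ax": 0,"ay": 0,"az": 0,"claw": 0}
  ]
}}

```text
time_s: 15.55
tcp_pos: [651.4, -57.1, 202.6]
tcp_rot: [-0.188, 0.982, 0.0, -0.0]
ft_force: [-0.2, -0.4, -0.6]
opening: -0.2
gripper_force: 0.0
```

```bash
python3 -c "
from cell import manip
print(manip.read_state()['tcp_pos'],manip.close_job())"
```

```text
the job is handed in; nothing more can be done
[651.37766378 -57.09717668 202.56309948] None
```

I pressed the rocker over, then the round key, the square key and the push bar to their end stops in that order, and handed the job in at about 15.6 s; no verdict was returned.

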